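Unlock the lid stay and close the shielded test box

ROBOT

A 6-joint arm with a two-finger parallel gripper is mounted at the origin on the work surface. World frame = base frame: x ahead of the robot, y to its left, z up, the work surface at z = 0. Lengths are in mm, angles in rad, forces in N, time in s.
With the tool pointing down it reaches from about 275 to 750 mm from the base axis. Payload 10.2 kg.
Tool frame: the origin (TCP) lies between the finger pads; the fingertips stand 22 mm ahead of it and the grasp point (between the pads) lies 3 mm ahead of it (ctrl.nose_length is the distance from the TCP to the fingertips, in mm); y points along the fingers, z is the direction in which the jaws open and shut, and the axes are right-handed (so a half turn about y gives the same grasp; the last joint's range is limited). The gripper opens to 85 mm and grips with 20 to 120 N. Pads are 22 mm wide; open, the fingers measure 114 mm over their backs; the gripper's body (76 mm by 85 mm) begins 54 mm behind the grasp point. The pads swing forward as they close: fully open they stand 13 mm farther back than shut.
Start: joints at [-1.368, 0.313, 1.498, -0, 1.331, -0.223], TCP at [216.839, -478.134, 220.094] pointing down, gripper open.
Joint ranges: [-2.94, 2.94], [-0.97, 2.17], [0.19, 2.56], [-1.23, 4.37], [0.02, 3.11], [-2.88, 2.88]. Speed limits (rad/s): [2.39, 2.39, 3.01, 3.14, 3.14, 3.14].

INTERFACE

Orientations are given as a unit quaternion [w, x, y, z].
In Python, from rig import ctrl, eyes, models gives the robot as it stands.
- The arm moves only by the shell command python3 -m crank 'ROWS' [FORCE]. ROWS is JSON, a list of rows, each an object with "dp": the shift along the tool's x, y, z in mm, a list of three; "roll": the turn about the tool's y in rad; "gripper": the closure in counts, from 0 (fully open) to 255 (shut). A call has 1 to 10 rows; each row is the pose to reach, as a shift and turn from the pose commanded when the call began, along the tool's axes at that moment; what a row does not reach only later rows make up. A row lasts 1/12 s, in which the tool goes at most 41.7 mm and 7.16 degrees, less where a joint would pass 70% of its speed; a pose out of reach is approached as far as the arm can. A call with a gripper value outside its range is refused whole. The fingers move at their own pace and stop on an object; FORCE is the grip in N (left out, the last holds). Time passes only in rows, so rows that repeat a pose let the fingers close. It gives the time, the measured TCP pose, the force and the opening at its end, in the units of the state.
- ctrl.sense(): the state, without advancing time (a new reading comes with each control period).
- eyes.capture(name): name is "scene" or "top" or "wrist"; returns a dict with "color" (384x512x3 uint8, red, green, blue), "fx", "fy", "cx", "cy" (pixels), "R" (3x3) and "t" (3): a world point X has camera coordinates R X + t. Camera axes: x right, y down, z forward; pixel columns grow to the right and rows downward; lengths in mm; the calibration is good to about 2 mm. A picture is of the moment at which its call begins. There is no depth.
- ctrl.finish_job(): hands the job in, once; it reports no verdict.
Trained networks look in a picture, given as the dict that the camera call returned (one of the last four; its "shot" number tells which), for a name from the list of things; names that differ only in an ending like _2 or _b are one class to them, and where a whole thing is asked for, a point or a joint stands for the part that bears it (a point fixed in the world has none). Each returns a list of dicts, best first, with "confidence" (0 to 1); they miss things now and then, are a little off and sometimes report something else, mostly with a low value. They report only what shows in the picture. A call takes as long as a camera call.
- models.spot_in(picture, label): "extent" ([centre column, centre row, width, height] in pixels, round what is visible of it).
- models.spot_point(picture, label): "centre" ([column, row] in pixels: a listed point, or the origin of a listed thing).
The state is a dict: "time_s": time; "joints": joint angles; "dq": joint speeds; "tau": joint torques, N m; "eef_pos": TCP position; "ee_rot": TCP orientation; "force": force on the tool from outside, world axes, zero at the start; "wrist_torque": the same for the moment, N m; "grip_width": opening from 0.0 (shut) to 1.0 (fully open).
Only numpy, scipy, OpenCV 4.12 (cv2) and the standard library are available. Lean on these libraries where they do the work, as an engineer would, in place of code of your own. Each camera call takes 0.05 s, during which the arm holds its last target. There are 200 camera calls.

TASK

The lid of the aluminium test box is propped open by a folding stay on its side. Lift the stay's knee past centre so that it unlocks, then lower the lid under control and press it gently fully home on its springy gasket, never forcing the lid, and let go. Leave everything else on the bench where it is.

Things in the scene. Friction and masses are not known exactly. Their poses are not given: they have to be found in the camera images.
- test_box: Fixed open-topped aluminium box, 280 (x) by 190 (y) by 75 mm high, walls 6 mm; origin under its centre on the bench, z up. Its lid hinges on the upper edge of its +x side; the folding stay that props the lid is outside its +y side. Its yaw varies: read it.
- hinge (a point): Middle of the lid's hinge line, (140, 0, 75) mm in the box frame; the line runs along box y. The hinge is stiff (friction about 1 N m): the lid stays wherever it is left and must be pushed down all the way, with roughly 3 to 8 N square to its outer face near the free edge. With the stay locked it does not give at all.
- lid (a joint): Lid angle, rad: 1.30 propped open at the start (leaning 15 degrees from upright towards box -x), 0 when its gasket rests on the rim all round, before it is squeezed. Reading noise is about 0.01 rad. The lid may be pushed with 22 N at most and closed no faster than 1.5 rad/s.
- lid_plate (a joint): How far the lid's outer plate is squeezed down onto the springy gasket, rad: 0 at the start (plate standing off the gasket by 0.03 rad, 8 mm at the free edge), 0.03 at its hard stop: fully home and level. Over 0.022 counts as home. Once the gasket is on the rim, pressing near the free edge squeezes it from 7 N on and is home at 10 to 13 N; it stays squeezed when let go.
- lid_edge (a point): Middle of the lid's free edge at its underside. The lid's outer plate is flat, 280 long (from the hinge), 190 wide, 8 mm thick; lid 0.45 to 0.6 kg. Its outer face lies 14 to 29 mm outside the hinge line, as thick a gasket as is fitted (not in any reading: feel for it); its angle is lid + 0.03 - lid_plate. Open, it looks to box +x and up; closed, it is on top, this edge at box -x.
- stay_link (a joint): Knee angle of the stay, rad: -0.20 at the start (sagged past centre on its stop: locked), 0 with the links in line, growing as the knee is lifted and folds; about 2.98 with the lid closed. Above 0.25 it is unlocked; at 0.5 to 0.7 the lid pushes down easily. Friction keeps the knee where it is left. Links between pivots: lower 69 mm, upper 139 mm.
- stay_pivot (a point): Lower pivot of the stay on the box's side, (-50, 105, 65) mm in the box frame. The knee swings about it: the lower link starts 30 degrees (0.527 rad) above level towards box +x and turns up and over towards box -x as the knee is lifted; at 65 degrees the knee angle is about 0.65. Lifting takes 5 to 20 N, growing on the way.
- knee_pin (a point): Point on the axis of the knee's round steel pin, 12 mm in diameter, which stands out 42 mm sideways (along box +y) from the lower link; this point is 25 mm out from the link, about 100 mm above the bench at the start. It can be pinched from above with the fingers closing along box x, and can turn in the grip.
- board: Green circuit board lying in the box, 110 by 80 mm, 15 mm high; origin under its centre.
- adapter: Small brass turned connector adapter, 22 mm across, 32 mm high, standing by the box; origin under its centre.
- terminator: Small steel turned connector, 24 mm across, 26 mm high, standing by the box; origin under its centre.
- driver: Screwdriver with black handle, 170 mm long, lying by the box; origin at its middle.
- tray: Grey divided parts tray, 140 by 100 by 30 mm; origin under its centre.
- jar: Amber glass jar, 52 mm across, 60 mm high; origin under its centre.
- spanner: Steel spanner, 140 mm long, lying on the bench; origin at its middle.
- spare_board: Green circuit board on the black mat, 110 by 80 mm; origin under its centre.

How it is judged (in metres and radians):
On the way, in this order (a step that is already met when the one before it is completed fails the run):
1. the stay's knee is lifted past centre and the lid is still up (value of joint stay_link above 0.25 rad and value of joint lid above 1 rad), for 0.2 s.
2. the lid is lowered, the stay folding with it (value of joint lid below 0.3 rad and value of joint stay_link above 1.5 rad), for 0.1 s.
At the end, for the whole second after the job is handed in: The lid is fully home on the gasket (lid angle under 0.012 rad, plate squeezed down by more than 0.022 of its 0.03 rad) and at rest, the stay folded (knee angle above 2.5 rad), the lid let go (value of joint lid below 0.012 rad and value of joint lid_plate above 0.022 rad and value of joint stay_link above 2.5 rad and velocity of joint lid between -0.05 and 0.05 rad/s); the robot touches nothing.
It fails at once if the lid is pushed with more than 22 N (contact force between any of the fingers, the arm and lid above 22 N).
It fails at once if the lid drops or is slammed (it turns faster than 1.5 rad/s) (velocity of joint lid below -1.5 rad/s).
It fails at once if a bystander (boards, connectors, tools, tray, jar) is moved more than 20 mm from its place (distance of any of board, adapter, terminator, driver, tray, jar, spanner, spare_board from where it was at the start of the episode above 0.02 m).
It also fails if it takes over 72 s, if anything falls off the work surface, if the arm or the gripper's body presses on something with over 40 N, if the wrist force passes 120 N, or if a joint passes its speed limit or range.

## Working session

There is one attempt and no reset: what is moved stays moved. The work goes in short steps, Python scripts to look and compute and a shell command to move; the robot and the scene stay as the last step left them, time stands still between calls to the robot, and variables do not carry over. Pictures are saved under pics/ and viewed, about 8 in all and at most 12, crops included, and the job is handed in when it is done.

```bash
ls; mkdir -p pics; python3 - <<'E'
from rig import ctrl,eyes,models
import cv2,numpy as np
s=ctrl.sense();print(s, ctrl.nose_length)
ims=[]
for n in("scene","top"):
    p=eyes.capture(n);print(n,p['fx'],p['cx'],p['cy'],np.round(p['R'],3).tolist(),np.round(p['t'],1))
    for l in("test_box","hinge","lid_edge","stay_pivot","knee_pin","adapter","terminator","driver","tray","jar","board"):
        print(l,[(np.round(d['centre']).tolist(),round(d['confidence'],2)) for d in models.spot_point(p,l)[:2]])
    ims.append(p['color'])
cv2.imwrite('pics/a.png',ims[0][:,:,::-1]);cv2.imwrite('pics/b.png',ims[1][:,:,::-1])
E
```

```text
pics
{'time_s': 0.0, 'joints': array([-1.36840925e+00,  3.13447205e-01,  1.49847566e+00, -3.30020623e-05,
        1.33100285e+00, -2.23407463e-01]), 'dq': array([6.63709101e-04, 2.45621693e-05, 8.11185117e-04, 8.51586814e-04,
       2.94785809e-04, 5.43428254e-04]), 'tau': array([-1.37299830e-03, -4.12263393e+01, -2.59742725e+01, -2.64658074e-04,
        4.10016553e-03,  4.29842282e-05]), 'eef_pos': array([ 216.76620608, -477.84332173,  219.5219982 ]), 'ee_rot': array([ 0.14940276, -0.14941552,  0.69161298, -0.69067018]), 'force': array([-0.52462187,  0.60711835, -0.26626017]), 'wrist_torque': array([ 0.04454781,  0.06113467, -0.01361613]), 'grip_width': 1.000719853873047} 22.0
scene 355.3767237001984 259.7509348613059 185.10339776782723 [[-0.792, 0.611, -0.021], [0.366, 0.447, -0.816], [-0.489, -0.654, -0.577]] [ 405.9  -30.3 1440.1]
test_box [([251.0, 242.0], 0.62)]
hinge [([226.0, 203.0], 0.81)]
lid_edge [([236.0, 141.0], 0.84)]
stay_pivot [([239.0, 254.0], 0.73)]
knee_pin [([216.0, 240.0], 0.67)]
adapter [([307.0, 278.0], 0.63)]
terminator [([289.0, 289.0], 0.64)]
driver [([215.0, 238.0], 0.66)]
tray [([286.0, 221.0], 0.37)]
jar [([376.0, 324.0], 0.59)]
board [([251.0, 250.0], 0.86), ([238.0, 251.0], 0.39)]
top 361.46715439202853 257.00690477676613 187.35213615371373 [[0.017, -1.0, -0.01], [-0.997, -0.016, -0.07], [0.069, 0.011, -0.998]] [  50.1  532.5 1133.3]
test_box [([262.0, 179.0], 0.64), ([256.0, 173.0], 0.31)]
hinge [([314.0, 174.0], 0.66)]
lid_edge [([294.0, 166.0], 0.88), ([312.0, 176.0], 0.58)]
stay_pivot [([249.0, 146.0], 0.94)]
knee_pin [([268.0, 133.0], 0.5)]
adapter [([310.0, 175.0], 0.53), ([205.0, 193.0], 0.49)]
terminator [([196.0, 166.0], 0.57)]
driver [([273.0, 225.0], 0.68)]
tray [([379.0, 226.0], 0.69)]
jar [([384.0, 165.0], 0.72), ([134.0, 195.0], 0.5)]
board [([258.0, 170.0], 0.69)]
```

```bash
cat > h.py <<'E'
import numpy as np
from scipy.spatial.transform import Rotation as Ro
def tri(obs):
    A=[];b=[]
    for p,(u,v) in obs:
        d=p['R'].T@np.array([(u-p['cx'])/p['fx'],(v-p['cy'])/p['fy'],1]);d/=np.linalg.norm(d)
        c=-p['R'].T@p['t'];M=np.eye(3)-np.outer(d,d);A.append(M);b.append(M@c)
    return np.linalg.lstsq(np.vstack(A),np.hstack(b),rcond=None)[0]
def atz(p,uv,z):
    d=p['R'].T@np.array([(uv[0]-p['cx'])/p['fx'],(uv[1]-p['cy'])/p['fy'],1]);c=-p['R'].T@p['t']
    return c+d*(z-c[2])/d[2]
def T(s):
    q=s['ee_rot'];return Ro.from_quat([q[1],q[2],q[3],q[0]]).as_matrix()
def proj(p,X):
    c=p['R']@X+p['t'];return [p['fx']*c[0]/c[2]+p['cx'],p['fy']*c[1]/c[2]+p['cy']]
E
python3 - <<'E'
from rig import ctrl,eyes
import numpy as np,cv2
from h import *
S=eyes.capture("scene");t=eyes.capture("top")
a=dict(hinge=((226,203),(314,174)),edge=((236,141),(294,166)),piv=((239,254),(249,146)),knee=((216,240),(268,133)),box=((251,242),(262,179)))
P={k:tri([(S,v[0]),(t,v[1])]) for k,v in a.items()}
for k,v in P.items():print(k,v.round(0),np.round(proj(S,v)),np.round(proj(t,v)))
print(np.round(T(ctrl.sense()),2))
c=t['color'][90:290,100:420,::-1];cv2.imwrite('pics/b2.png',cv2.resize(c,None,fx=2.5,fy=2.5))
c=S['color'][110:350,150:430,::-1];cv2.imwrite('pics/a2.png',cv2.resize(c,None,fx=2.5,fy=2.5))
E
```

```text
hinge [ 569. -112.   84.] [225. 203.] [314. 174.]
edge [561. -30. 348.] [237. 141.] [295. 165.]
piv [655.  86.  60.] [238. 254.] [249. 146.]
knee [691.  28.  93.] [216. 240.] [268. 133.]
box [566.  38.  15.] [254. 242.] [264. 177.]
[[-0.91  0.    0.41]
 [-0.41 -0.   -0.91]
 [ 0.   -1.    0.  ]]
```

View pics/a2.png

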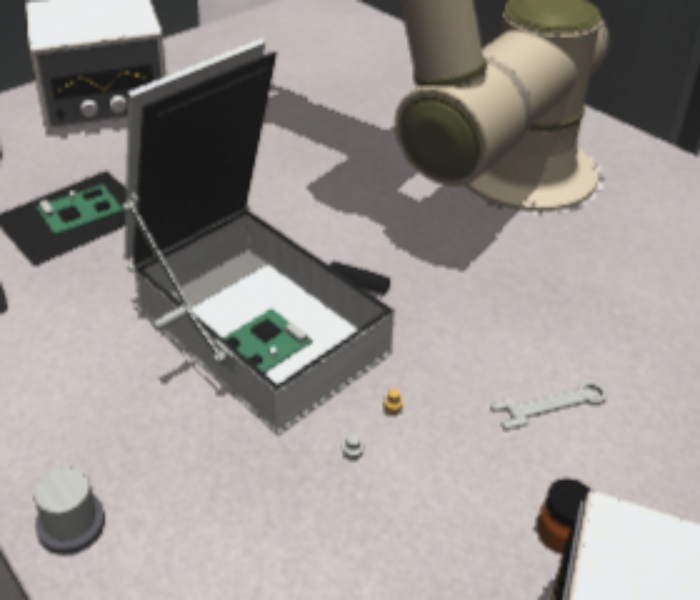

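View pics/b2.png

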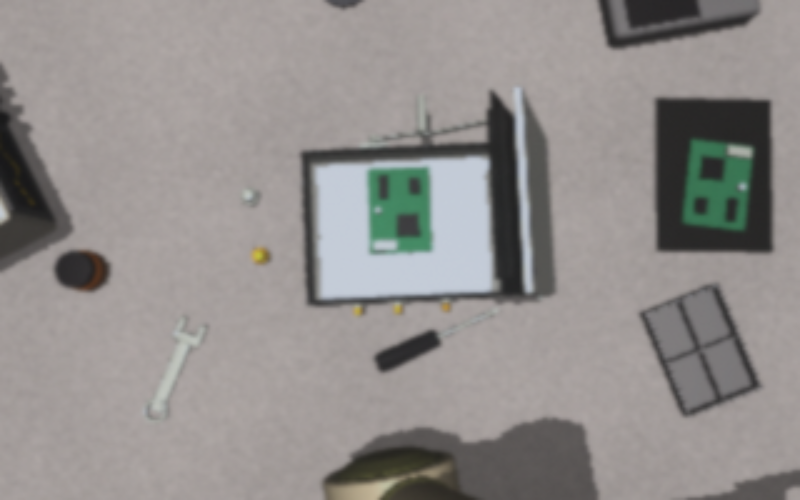

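The scene crop shows the box with its lid up, the stay and its pin at about (170,315), and a fixed grey knob beyond the box at about (65,510). In the top view, box +x points right (world −y), and the pin at about (423,115) is on the side away from the robot. Next I'll fit the box pose.

```bash
cat > fit.py <<'E'
from h import *
from scipy.optimize import least_squares
th=1.33
def K(o,kx): return dict(hinge=[140,0,75],edge=[140-280*np.cos(th)+o*np.sin(th),0,75+280*np.sin(th)+o*np.cos(th)],piv=[-50,105,65],knee=[-50+69*np.cos(.527),kx,65+69*np.sin(.527)],box=[0,0,0])
def W(pose,X):
    c,s=np.cos(pose[2]),np.sin(pose[2]);X=np.asarray(X,float)
    return np.array([pose[0]+c*X[0]-s*X[1],pose[1]+s*X[0]+c*X[1],X[2]])
E
python3 - <<'E'
from rig import ctrl,eyes,models
from fit import *
obs=[]
for n in("scene","top"):
    p=eyes.capture(n)
    for l,m in dict(hinge="hinge",edge="lid_edge",piv="stay_pivot",knee="knee_pin",box="test_box").items():
        d=models.spot_point(p,m)
        if d: obs.append((p,l,d[0]['centre']))
f=lambda v:np.ravel([np.subtract(proj(p,W(v[:3],K(14,130)[l])),uv) for p,l,uv in obs])
r=least_squares(f,[560,20,-1.5],loss='soft_l1');v=r.x
print(v,np.degrees(v[2]));print([(l,x.round(1).tolist()) for (p,l,_),x in zip(obs,f(v).reshape(-1,2))])
for l,X in K(14,130).items():print(l,W(v,X).round(0))
s=ctrl.sense();R=T(s);print(s['eef_pos'],R.round(3).tolist(),s['joints'])
bx=np.array([np.cos(v[2]),np.sin(v[2]),0])
print('roll to +z=boxx: ',[round(np.degrees(np.arctan2((sg*bx)@R[:,0],(sg*bx)@R[:,2])),1) for sg in(1,-1)])
E
```

```text
[554.11265896  37.2183495   -1.53755383] -88.0953454377954
[('hinge', [1.0, 0.3]), ('edge', [-2.2, -1.9]), ('piv', [-1.1, 1.3]), ('knee', [4.8, -2.2]), ('box', [4.2, 0.5]), ('hinge', [-3.4, -1.4]), ('edge', [4.4, -0.2]), ('piv', [1.8, 0.3]), ('knee', [0.0, -0.8]), ('box', [-1.5, 1.5])]
hinge [ 559. -103.   75.]
edge [557. -50. 350.]
piv [657.  91.  65.]
knee [684.  32. 100.]
box [554.  37.   0.]
[ 216.83948713 -478.14060253  220.09098969] [[-0.911, 0.0, 0.413], [-0.413, 0.0, -0.911], [-0.0, -1.0, 0.0]] [-1.36841609e+00  3.12907608e-01  1.49769812e+00  2.69991487e-05
  1.33098462e+00 -2.23390138e-01]
roll to +z=boxx:  [np.float64(22.5), np.float64(-157.5)]
```

```bash
python3 -m crank '[{"dp":[-30,-60,-40],"roll":0.1,"gripper":0},{"dp":[-60,-110,-80],"roll":0.2,"gripper":0},{"dp":[-100,-150,-130],"roll":0.3,"gripper":0},{"dp":[-317,-200,-425],"roll":0.39,"gripper":0},{"dp":[-317,-200,-425],"roll":0.39,"gripper":0},{"dp":[-317,-200,-425],"roll":0.39,"gripper":0},{"dp":[-317,-200,-425],"roll":0.39,"gripper":0},{"dp":[-317,-200,-425],"roll":0.39,"gripper":0},{"dp":[-317,-200,-425],"roll":0.39,"gripper":0},{"dp":[-317,-200,-425],"roll":0.39,"gripper":0}]'; python3 -c "
from rig import ctrl;from h import T;s=ctrl.sense();print(s['eef_pos'],T(s).round(3).tolist(),s['joints'].round(2))"
```

```text
time_s: 2.73
eef_pos: [295.9, -114.3, 380.5]
ee_rot: [-0.013, 0.012, -0.707, 0.707]
force: [1.2, 0.4, -0.1]
grip_width: 0.999
[ 295.85461779 -114.32226043  380.5442482 ] [[-0.999, 0.001, 0.035], [-0.035, -0.001, -0.999], [-0.001, -1.0, 0.001]] [-0.74 -0.24  1.66  0.    1.72  0.79]
```

```bash
python3 -m crank '[{"dp":[-20,-20,-41],"roll":0,"gripper":0},{"dp":[-30,-40,-80],"roll":0,"gripper":0},{"dp":[-40,-40,-160],"roll":0,"gripper":0},{"dp":[-40,-40,-180],"roll":0,"gripper":0},{"dp":[-180,-40,-190],"roll":0,"gripper":0},{"dp":[-180,-40,-190],"roll":0,"gripper":0},{"dp":[-180,-40,-190],"roll":0,"gripper":0},{"dp":[-180,-40,-190],"roll":0,"gripper":0},{"dp":[-180,-40,-190],"roll":0,"gripper":0},{"dp":[-180,-40,-190],"roll":0,"gripper":0}]'; python3 - <<'E'
from rig import ctrl,eyes
import cv2
print(ctrl.sense()['joints'].round(2))
p=eyes.capture("scene");cv2.imwrite('pics/c.png',cv2.resize(p['color'][:300,100:,::-1],None,fx=1.9,fy=1.9))
E
```

```text
time_s: 3.57
eef_pos: [469.7, 80.3, 419.0]
ee_rot: [0.012, -0.014, 0.707, -0.707]
force: [-0.6, 0.2, 0.1]
grip_width: 0.998
[-0.08  0.15  1.19 -0.    1.8   1.46]
```

View pics/c.png

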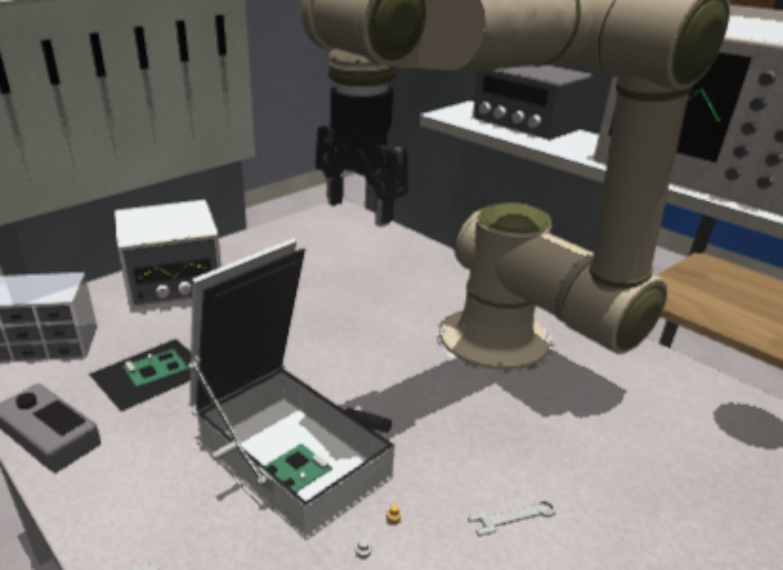

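The gripper hangs clear at the upper middle and the lid is up. The wrist bulk stays within about 60 mm of the TCP, so an approach from above the pin looks feasible.

```bash
python3 -m crank '[{"dp":[-40,0,0],"roll":0,"gripper":0},{"dp":[-80,0,0],"roll":0,"gripper":0},{"dp":[-120,20,5],"roll":0,"gripper":0},{"dp":[-160,50,10],"roll":0,"gripper":0},{"dp":[-190,80,14],"roll":0,"gripper":0},{"dp":[-222,119,18],"roll":0,"gripper":0},{"dp":[-222,119,18],"roll":0,"gripper":0},{"dp":[-222,119,18],"roll":0,"gripper":0},{"dp":[-222,119,18],"roll":0,"gripper":0}]'; python3 - <<'E'
from rig import ctrl,eyes,models
from fit import *
import cv2
s=ctrl.sense();print(s['eef_pos'],s['joints'].round(2),T(s).round(3).tolist())
w=eyes.capture("wrist");t=eyes.capture("top")
for p in(w,t):
  for l in("knee_pin","stay_pivot","lid_edge"):
    for d in models.spot_point(p,l)[:2]:print(l,np.round(d['centre'],1),round(d['confidence'],2),[atz(p,d['centre'],z).round(0).tolist() for z in ((100,) if l[0]=='k' else (65,))])
print(w['R'].round(2).tolist(),w['t'])
cv2.imwrite('pics/d.png',w['color'][:,:,::-1])
E
```

```text
time_s: 4.37
eef_pos: [691.3, 69.5, 301.1]
ee_rot: [0.012, -0.013, 0.707, -0.707]
force: [-0.2, 0.5, 0.1]
grip_width: 1.003
[691.28019816  69.48711105 301.14741666] [-0.07  0.71  0.67  0.    1.76  1.47] [[-0.999, -0.001, 0.035], [-0.035, 0.0, -0.999], [0.001, -1.0, -0.0]]
knee_pin [293.6 176.1] 0.84 [[686.0, 24.0, 100.0]]
stay_pivot [246.2 190.6] 0.77 [[656.0, 82.0, 65.0]]
lid_edge [295.4 168.1] 0.67 [[590.0, -58.0, 65.0]]
[[0.03, -1.0, 0.0], [-0.96, -0.03, 0.29], [-0.29, -0.01, -0.96]] [ 44.93492105 601.83843737 658.35622707]
```

View pics/d.png

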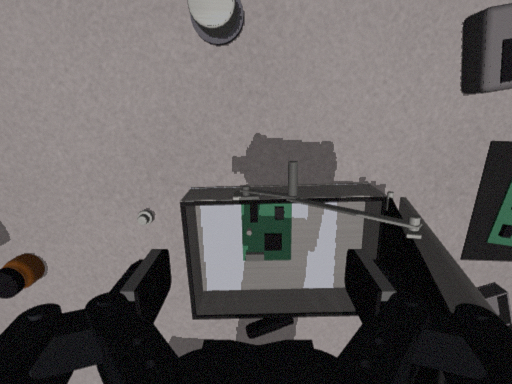

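The wrist view shows the pin at column 293, rows 162–195, and the stay running to the lid at (415,225). The measured pin point (686, 24–28, 93–100) agrees with the fit. Descending on it now.

```bash
python3 -m crank '[{"dp":[0,30,20],"roll":0,"gripper":0},{"dp":[0,60,43],"roll":0,"gripper":0},{"dp":[0,95,43],"roll":0,"gripper":0},{"dp":[0,125,43],"roll":0,"gripper":0},{"dp":[0,150,43],"roll":0,"gripper":0},{"dp":[0,170,43],"roll":0,"gripper":0},{"dp":[0,185,43],"roll":0,"gripper":0},{"dp":[0,197,43],"roll":0,"gripper":0},{"dp":[0,197,43],"roll":0,"gripper":0}]'; python3 - <<'E'
from rig import ctrl,eyes,models
from fit import *
import cv2
s=ctrl.sense();print(s['eef_pos'],s['force'])
w=eyes.capture("wrist");S=eyes.capture("scene")
o=[]
for p in(w,S):
    for d in models.spot_point(p,"knee_pin")[:2]:print(np.round(d['centre'],1),round(d['confidence'],2),atz(p,d['centre'],100).round(0));
    if (d:=models.spot_point(p,"knee_pin")): o.append((p,d[0]['centre']))
if len(o)==2:print(tri(o))
a=cv2.resize(S['color'][110:290,130:330,::-1],(600,540));cv2.imwrite('pics/e.png',a)
E
```

```text
time_s: 5.52
eef_pos: [692.2, 27.2, 101.4]
ee_rot: [0.011, -0.014, 0.707, -0.707]
force: [-1.0, -0.5, -1.2]
grip_width: 1.004
[692.23695664  27.22794034 101.38277736] [-0.95235649 -0.45360137 -1.15608547]
[257.9 253.7] 0.83 [685.  26. 100.]
[369.7 272.5] 0.66 [450. 384. 100.]
[215.  238.3] 0.44 [693.  26. 100.]
[ 262.33408743  109.22452325 -368.23039993]
```

View pics/e.png

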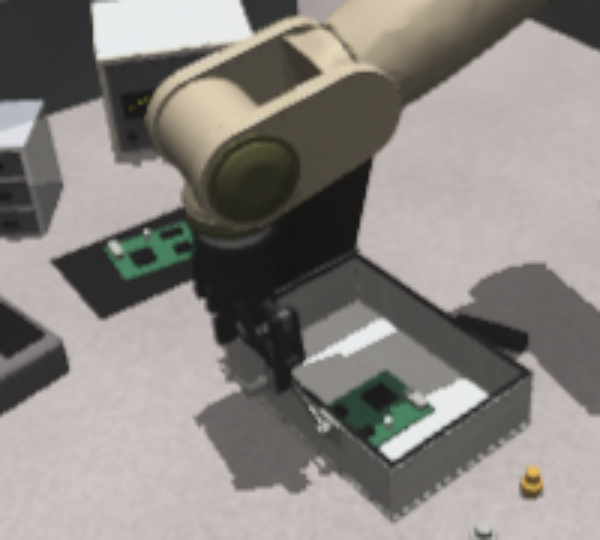

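The gripper straddles the pin and the force is near zero. Pin y = 26 agrees in both views, so I'll close.

```bash
python3 -m crank '[{"dp":[0,0,0],"roll":0,"gripper":120},{"dp":[0,0,0],"roll":0,"gripper":180},{"dp":[0,0,0],"roll":0,"gripper":220},{"dp":[0,0,0],"roll":0,"gripper":255},{"dp":[0,0,0],"roll":0,"gripper":255},{"dp":[0,0,0],"roll":0,"gripper":255},{"dp":[0,0,0],"roll":0,"gripper":255},{"dp":[0,0,0],"roll":0,"gripper":255},{"dp":[0,0,0],"roll":0,"gripper":255},{"dp":[0,0,0],"roll":0,"gripper":255}]' 70
```

```text
time_s: 6.65
eef_pos: [693.3, 27.1, 103.9]
ee_rot: [-0.013, 0.013, -0.707, 0.707]
force: [-0.1, -0.7, -0.6]
grip_width: -0.0
```

```bash
python3 - <<'E'
from rig import ctrl,eyes,models
from fit import *
import cv2
w=eyes.capture("wrist");S=eyes.capture("scene");t=eyes.capture("top")
for p in(w,S,t):
  for l in("knee_pin","stay_pivot"):
    for d in models.spot_point(p,l)[:2]:print(l,np.round(d['centre'],1),round(d['confidence'],2),atz(p,d['centre'],100 if l[0]=='k' else 65).round(0))
X=np.array([686,26,100.]);print(proj(w,X),proj(S,X))
a=np.hstack([cv2.resize(w['color'][150:350,150:350,::-1],(400,400)),cv2.resize(S['color'][190:270,180:260,::-1],(400,400))]);cv2.imwrite('pics/f.png',a)
E
```

```text
stay_pivot [175.  262.1] 0.61 [657.  85.  65.]
knee_pin [212.8 240.6] 0.65 [703.  30. 100.]
stay_pivot [238.3 251.7] 0.76 [653.  83.  65.]
stay_pivot [297.3 167.5] 0.21 [591. -64.  65.]
[np.float64(257.25447617178395), np.float64(251.15967783416983)] [np.float64(217.15105988136966), np.float64(237.20768708340887)]
```

View pics/f.png

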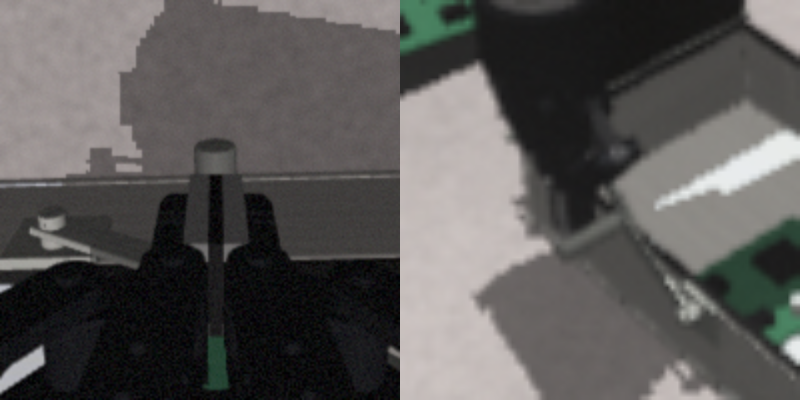

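```bash
python3 - <<'E'
from rig import ctrl,eyes,models
from fit import *
import cv2
w=eyes.capture("wrist");s=ctrl.sense();print(s['eef_pos'],w['fx'],-w['R'].T@w['t'],s['grip_width'])
for X in [(703,26,100),(703,26,82),(703,26,90),(682,26,100),(661,26,100),(704,26,104),(704,38,82),(704,38,104)]:
    X=np.array(X,float);print(X,np.round(proj(w,X)),(w['R']@X+w['t'])[2].round())
for z in(70,80,90,100):print(z,atz(w,(257,222),z),[np.linalg.norm(atz(w,(247,230),z)-atz(w,(267.5,230),z)).round(1)])
cv2.imwrite('pics/g.png',cv2.resize(w['color'][200:340,170:345,::-1],(800,640),interpolation=cv2.INTER_CUBIC)[:600])
E
```

```text
[693.31944836  27.06941776 103.86808125] 297.8446700610318 [766.80692354  28.90208992 258.31432475] -0.00036267824260269126
[703.  26. 100.] [258. 224.] 170.0
[703.  26.  82.] [258. 213.] 187.0
[703.  26.  90.] [258. 218.] 180.0
[682.  26. 100.] [257. 257.] 176.0
[661.  26. 100.] [256. 288.] 182.0
[704.  26. 104.] [258. 225.] 166.0
[704.  38.  82.] [239. 211.] 187.0
[704.  38. 104.] [237. 225.] 166.0
70 [692.4929342  26.3619901  70.       ] [np.float64(14.0)]
80 [696.43920804  26.49687627  80.        ] [np.float64(13.3)]
90 [700.38548188  26.63176244  90.        ] [np.float64(12.5)]
100 [704.33175572  26.76664861 100.        ] [np.float64(11.8)]
```

View pics/g.png

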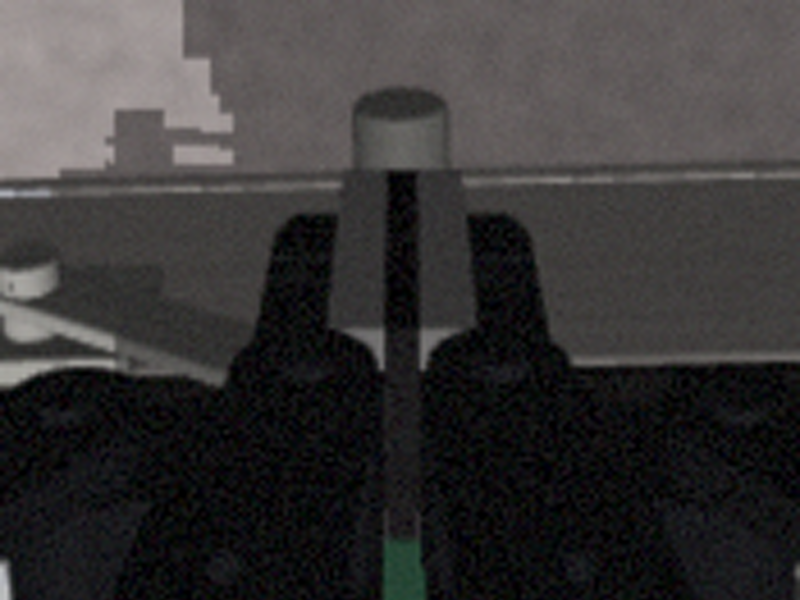

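The pin's end face is at (257,222), consistent with (704, 27, 100). The pads look closed around or over it, but the opening reads 0. A small lift along the knee's arc will show whether it is held.

```bash
python3 -m crank '[{"dp":[0,-3,-2],"roll":0,"gripper":255},{"dp":[0,-6,-3],"roll":0,"gripper":255},{"dp":[0,-9,-6],"roll":0,"gripper":255},{"dp":[0,-9,-6],"roll":0,"gripper":255},{"dp":[0,-9,-6],"roll":0,"gripper":255}]'; python3 - <<'E'
from rig import ctrl,eyes,models
from h import *
s=ctrl.sense();print(s['eef_pos'],s['force'],s['grip_width'])
w=eyes.capture("wrist")
import cv2
cv2.imwrite('pics/h.png',cv2.resize(w['color'][200:340,170:345,::-1],(600,480)))
for l in("knee_pin",):
    for d in models.spot_point(w,l):print(d)
c=w['color'][200:245,257];print(c.mean(1).round().tolist())
E
```

```text
time_s: 7.57
eef_pos: [693.2, 33.4, 113.2]
ee_rot: [-0.013, 0.013, -0.707, 0.707]
force: [0.1, 0.5, -0.7]
grip_width: 0.001
[693.21329024  33.36176609 113.23665182] [ 0.1089553   0.5118833  -0.71505278] 0.0009394361208655292
{'centre': [269.4, 247.6], 'confidence': 0.58}
[89.0, 90.0, 89.0, 91.0, 89.0, 87.0, 90.0, 91.0, 91.0, 88.0, 93.0, 92.0, 90.0, 90.0, 92.0, 88.0, 94.0, 93.0, 92.0, 96.0, 90.0, 92.0, 93.0, 93.0, 92.0, 90.0, 93.0, 91.0, 88.0, 88.0, 87.0, 91.0, 87.0, 75.0, 66.0, 88.0, 119.0, 49.0, 18.0, 11.0, 8.0, 8.0, 3.0, 8.0, 6.0]
```

View pics/h.png

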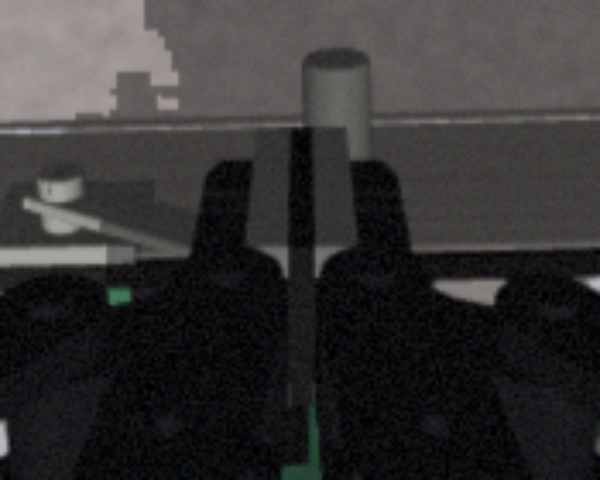

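```bash
python3 - <<'E'
from rig import ctrl,eyes
from h import *
w=eyes.capture("wrist");s=ctrl.sense();c=-w['R'].T@w['t'];print('cam-eef',c-s['eef_pos'])
off=c-s['eef_pos']
def cam(e): q=dict(w);q['t']=-w['R']@(np.array(e)+off);return q
d,g,h=cam([691.28,69.49,301.15]),cam([693.32,27.07,103.87]),cam([693.21,33.36,113.24])
for o in ([(d,(293,163)),(g,(257,222.7))],[(d,(293,163)),(h,(268,216.6))],[(d,(293.6,176.1)),(g,(257.9,252))]):
    X=tri(o);print(X.round(1),[np.round(proj(p,X)-np.array(uv),1) for p,uv in o])
# where must a tip at tool (x=0 or +-11, 22 ahead) appear
e=s['eef_pos'];print([np.round(proj(w,e+np.array([a,b,-k]))) for a in(11,0,-11) for b in(0,) for k in(22,10,-10,-30)])
E
```

```text
cam-eef [ 73.52933088   1.89661003 154.55309453]
[701.7  26.   95.6] [array([-0.6, -0.4]), array([1.3, 0.8])]
[700.9  25.4  92. ] [array([-0.5, -0.2]), array([1. , 0.5])]
[687.   25.1 103.8] [array([-0.5, -0.2]), array([1.1, 0.5])]
[array([257., 211.]), array([257., 218.]), array([257., 232.]), array([256., 249.]), array([256., 228.]), array([256., 235.]), array([256., 251.]), array([256., 270.]), array([255., 243.]), array([255., 252.]), array([255., 269.]), array([255., 290.])]
```

```bash
python3 - <<'E'
from rig import ctrl,eyes
from h import *
S=eyes.capture("scene")
for z in(80,92,105,120,135):print(z,[np.round(proj(S,np.array([692,y,z])),0).tolist() for y in(27-48,27,27+48)])
E
```

```text
80 [[208.0, 234.0], [216.0, 243.0], [225.0, 253.0]]
92 [[207.0, 232.0], [216.0, 240.0], [225.0, 250.0]]
105 [[207.0, 228.0], [215.0, 237.0], [225.0, 246.0]]
120 [[206.0, 224.0], [215.0, 233.0], [224.0, 242.0]]
135 [[206.0, 221.0], [214.0, 229.0], [224.0, 239.0]]
```

The wrist and scene views both show the fingertips about 38 mm farther back than the stated geometry: with the TCP at z = 104 they are at about z = 120, above the pin. The pin itself triangulates to z ≈ 96–100. I'll open, recentre and go about 38 mm deeper while watching the force.

```bash
python3 -m crank '[{"dp":[0,0,3],"roll":0,"gripper":0},{"dp":[0,0,7],"roll":0,"gripper":0},{"dp":[0,0,7],"roll":0,"gripper":0},{"dp":[0,0,7],"roll":0,"gripper":0},{"dp":[0,0,7],"roll":0,"gripper":0},{"dp":[0,0,7],"roll":0,"gripper":0},{"dp":[0,0,7],"roll":0,"gripper":0},{"dp":[0,8,7],"roll":0,"gripper":0},{"dp":[0,16,7],"roll":0,"gripper":0},{"dp":[0,24,7],"roll":0,"gripper":0}]'
python3 -m crank '[{"dp":[0,6,0],"roll":0,"gripper":0},{"dp":[0,12,0],"roll":0,"gripper":0},{"dp":[0,18,0],"roll":0,"gripper":0},{"dp":[0,23,0],"roll":0,"gripper":0},{"dp":[0,23,0],"roll":0,"gripper":0}]'
```

```text
time_s: 8.6
eef_pos: [693.1, 26.1, 87.6]
ee_rot: [0.012, -0.013, 0.707, -0.707]
force: [0.7, 0.4, -0.4]
grip_width: 1.002
time_s: 9.02
eef_pos: [692.8, 26.1, 64.5]
ee_rot: [0.012, -0.013, 0.707, -0.707]
force: [0.8, -0.6, 0.1]
grip_width: 1.001
```

```bash
python3 -m crank '[{"dp":[0,0,0],"roll":0,"gripper":120},{"dp":[0,0,0],"roll":0,"gripper":180},{"dp":[0,0,0],"roll":0,"gripper":220},{"dp":[0,0,0],"roll":0,"gripper":255},{"dp":[0,0,0],"roll":0,"gripper":255},{"dp":[0,0,0],"roll":0,"gripper":255},{"dp":[0,0,0],"roll":0,"gripper":255},{"dp":[0,0,0],"roll":0,"gripper":255},{"dp":[0,0,0],"roll":0,"gripper":255}]' 70
```

```text
time_s: 9.77
eef_pos: [693.4, 26.9, 66.2]
ee_rot: [0.013, -0.013, 0.707, -0.707]
force: [-1.4, 5.1, 2.3]
grip_width: 0.114
```

Held: width 0.114 with a side force. Now lifting along the arc.

```bash
python3 -m crank '[{"dp":[0,-3,-2],"roll":0,"gripper":255},{"dp":[0,-6,-4],"roll":0,"gripper":255},{"dp":[0,-9,-6],"roll":0,"gripper":255},{"dp":[0,-11.5,-8.4],"roll":0,"gripper":255},{"dp":[0,-14,-11],"roll":0,"gripper":255},{"dp":[0,-16.6,-13.5],"roll":0,"gripper":255},{"dp":[0,-16.6,-13.5],"roll":0,"gripper":255}]'; python3 - <<'E'
from rig import ctrl,eyes,models
from h import *
w=eyes.capture("wrist")
for l in("knee_pin","stay_pivot"):
    for d in models.spot_point(w,l)[:1]:print(l,np.round(d['centre']),d['confidence'],atz(w,d['centre'],117 if l[0]=='k' else 65))
E
```

```text
time_s: 10.35
eef_pos: [692.7, 39.0, 82.9]
ee_rot: [-0.012, 0.013, -0.706, 0.708]
force: [-0.9, -4.0, -1.4]
grip_width: 0.118
knee_pin [258. 290.] 0.63 [684.84748062  37.47556458 117.        ]
```

```bash
python3 -m crank '[{"dp":[0,-2.3,-2.7],"roll":0,"gripper":255},{"dp":[0,-4.5,-5.6],"roll":0,"gripper":255},{"dp":[0,-6.5,-8.5],"roll":0,"gripper":255},{"dp":[0,-8.4,-11.6],"roll":0,"gripper":255},{"dp":[0,-10.2,-14.8],"roll":0,"gripper":255},{"dp":[0,-11.7,-18],"roll":0,"gripper":255},{"dp":[0,-11.7,-18],"roll":0,"gripper":255},{"dp":[0,-11.7,-18],"roll":0,"gripper":255}]'; python3 - <<'E'
from rig import ctrl,eyes,models
from h import *
import cv2
S=eyes.capture("scene");t=eyes.capture("top");w=eyes.capture("wrist")
for p in(S,t,w):
  for l in("knee_pin","lid_edge"):
    for d in models.spot_point(p,l)[:1]:print(l,np.round(d['centre']),d['confidence'],atz(p,d['centre'],127 if l[0]=='k' else 345).round())
a=cv2.resize(S['color'][110:290,130:330,::-1],(444,400));b=cv2.resize(w['color'][150:350,150:350,::-1],(350,400));cv2.imwrite('pics/i.png',np.hstack([a,b[:, :350]]))
E
```

```text
time_s: 11.17
eef_pos: [691.7, 55.0, 95.7]
ee_rot: [-0.012, 0.013, -0.706, 0.708]
force: [-10.1, -13.4, 7.0]
grip_width: 0.113
knee_pin [216. 239.] 0.44 [705.  56. 127.]
lid_edge [291. 168.] 0.68 [554. -22. 345.]
```

View pics/i.png

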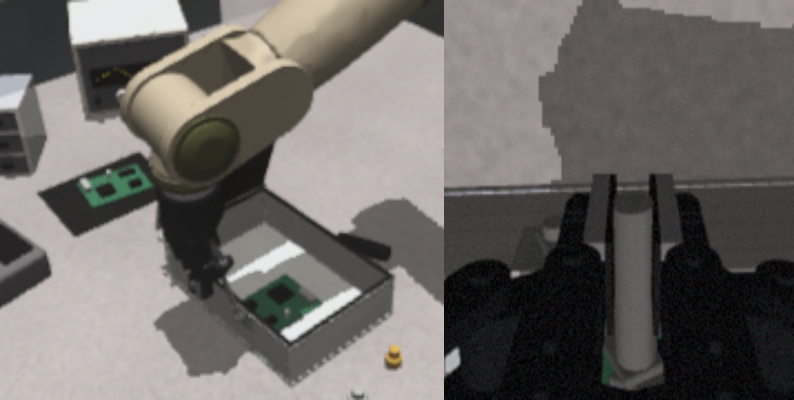

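The pin sits between the pads (right half, columns 610–655), and the lid is still up with its edge at y ≈ −22. The knee is near 0.6 rad. Releasing and rising.

```bash
python3 -m crank '[{"dp":[0,0,2],"roll":0,"gripper":200},{"dp":[0,0,2],"roll":0,"gripper":140},{"dp":[0,0,2],"roll":0,"gripper":80},{"dp":[0,0,2],"roll":0,"gripper":60},{"dp":[0,-20,0],"roll":0,"gripper":60},{"dp":[0,-55,-2],"roll":0,"gripper":60},{"dp":[0,-90,-5],"roll":0,"gripper":60},{"dp":[0,-125,-5],"roll":0,"gripper":60},{"dp":[10,-160,-5],"roll":0,"gripper":60},{"dp":[10,-160,-5],"roll":0,"gripper":60}]'; python3 - <<'E'
from rig import ctrl,eyes,models
from h import *
import cv2
S=eyes.capture("scene");w=eyes.capture("wrist");t=eyes.capture("top");o=[];e=[]
for p in(S,w,t):
  for l,q in(("knee_pin",o),("lid_edge",e)):
    for d in models.spot_point(p,l)[:1]:print(l,np.round(d['centre']),round(d['confidence'],2),atz(p,d['centre'],128 if l[0]=='k' else 345).round());q.append((p,d['centre']))
if len(o)>1:print(tri(o[:2]))
if len(e)>1:print(tri(e[-2:]))
E
```

```text
time_s: 12.45
eef_pos: [683.1, 62.7, 262.8]
ee_rot: [-0.017, 0.008, -0.707, 0.707]
force: [0.3, -0.2, 1.1]
grip_width: 0.765
knee_pin [218. 239.] 0.7 [702.  60. 128.]
lid_edge [243. 146.] 0.66 [560.  -2. 345.]
knee_pin [267. 184.] 0.88 [685.  52. 128.]
knee_pin [172. 239.] 0.72 [372. 299. 128.]
lid_edge [289. 168.] 0.97 [555. -17. 345.]
[689.22179413  50.03531469 116.64899161]
[553.81570237 -16.41122313 337.02880594]
```

```bash
python3 -m crank '[{"dp":[10,-40,0],"roll":0,"gripper":255},{"dp":[30,-75,0],"roll":0,"gripper":255},{"dp":[55,-110,0],"roll":0,"gripper":255},{"dp":[80,-140,0],"roll":0,"gripper":255},{"dp":[105,-155,0],"roll":0,"gripper":255},{"dp":[123,-155,35],"roll":0,"gripper":255},{"dp":[123,-155,75],"roll":0,"gripper":255},{"dp":[123,-155,115],"roll":0,"gripper":255},{"dp":[123,-155,150],"roll":0,"gripper":255},{"dp":[123,-155,172],"roll":0,"gripper":255}]'; python3 - <<'E'
from rig import ctrl,eyes,models
from h import *
s=ctrl.sense();print(s['joints'].round(2),T(s).round(3).tolist())
S=eyes.capture("scene");w=eyes.capture("wrist")
for p in(S,w):
  for l in("lid_edge","hinge","knee_pin"):
    for d in models.spot_point(p,l)[:1]:print(l,np.round(d['centre']),round(d['confidence'],2),atz(p,d['centre'],dict(l=345,h=75,k=128)[l[0]]).round())
import cv2
a=S['color'][60:300,130:350,::-1];b=w['color'][:,:,::-1]
cv2.imwrite('pics/j.png',np.hstack([cv2.resize(a,(367,400)),cv2.resize(b,(433,325))if 0 else cv2.copyMakeBorder(cv2.resize(b,(433,325)),0,75,0,0,0)]))
E
```

```text
time_s: 13.73
eef_pos: [564.9, -117.3, 408.6]
ee_rot: [-0.012, 0.012, -0.707, 0.707]
force: [-0.2, 0.2, -0.5]
grip_width: 0.001
[-0.41  0.4   0.89 -0.    1.85  1.13] [[-0.999, -0.001, 0.033], [-0.033, -0.0, -0.999], [0.001, -1.0, 0.0]]
lid_edge [243. 143.] 0.8 [551. -15. 345.]
hinge [230. 204.] 0.72 [ 553. -110.   75.]
knee_pin [222. 239.] 0.47 [693.  67. 128.]
lid_edge [128. 213.] 0.67 [557. -21. 345.]
hinge [256. 153.] 0.71 [ 566. -119.   75.]
```

View pics/j.png

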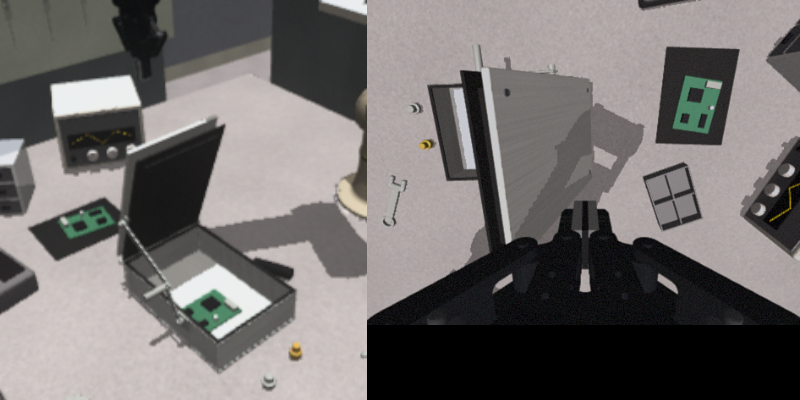

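The scene view shows the stay's knee lifted and the lid still up. The wrist view shows the lid's outer face, with its free edge at left column ~490 and the closed fingertips outside it. Descending outside the lid to just below the edge, then feeling forward.

```bash
python3 -m crank '[{"dp":[0,35,0],"roll":0,"gripper":255},{"dp":[0,70,0],"roll":0,"gripper":255},{"dp":[0,103,0],"roll":0,"gripper":255},{"dp":[0,103,-10],"roll":0,"gripper":255},{"dp":[0,103,-20],"roll":0,"gripper":255},{"dp":[0,103,-30],"roll":0,"gripper":255},{"dp":[0,103,-38],"roll":0,"gripper":255},{"dp":[0,103,-44],"roll":0,"gripper":255},{"dp":[0,103,-50],"roll":0,"gripper":255},{"dp":[0,103,-50],"roll":0,"gripper":255}]'
python3 -m crank '[{"dp":[0,0,-4],"roll":0,"gripper":255},{"dp":[0,0,-8],"roll":0,"gripper":255},{"dp":[0,0,-12],"roll":0,"gripper":255},{"dp":[0,0,-15],"roll":0,"gripper":255}]'
```

```text
time_s: 14.97
eef_pos: [563.7, -63.4, 307.1]
ee_rot: [-0.013, 0.012, -0.707, 0.707]
force: [0.4, -0.8, 0.9]
grip_width: 0.0
time_s: 15.3
eef_pos: [563.0, -50.0, 306.1]
ee_rot: [-0.012, 0.012, -0.706, 0.708]
force: [-0.3, -5.4, -1.7]
grip_width: 0.003
```

Contact at y ≈ −50, 5 N. Now following the arc (radius ~256 about the hinge).

```bash
python3 -m crank '[{"dp":[0,2,-8],"roll":0,"gripper":255},{"dp":[0,5,-17],"roll":0,"gripper":255},{"dp":[0,8,-25],"roll":0,"gripper":255},{"dp":[0,12,-34],"roll":0,"gripper":255},{"dp":[0,15,-42],"roll":0,"gripper":255},{"dp":[0,19,-50],"roll":0,"gripper":255}]'; python3 - <<'E'
from rig import ctrl,eyes,models
from h import *
S=eyes.capture("scene");t=eyes.capture("top");e=[]
for p in(S,t):
    for d in models.spot_point(p,"lid_edge")[:1]:print(np.round(d['centre']),round(d['confidence'],2));e.append((p,d['centre']))
if len(e)>1:print(tri(e))
E
```

```text
time_s: 15.8
eef_pos: [561.2, 0.6, 287.1]
ee_rot: [-0.012, 0.012, -0.707, 0.707]
force: [-0.8, -4.5, 1.1]
grip_width: -0.001
[255. 163.] 0.71
[261. 169.] 0.72
[554.767319    45.8578701  309.17789393]
```

```bash
python3 -m crank '[{"dp":[0,4,-8],"roll":0,"gripper":255},{"dp":[0,9,-16],"roll":0,"gripper":255},{"dp":[0,14,-24],"roll":0,"gripper":255},{"dp":[0,19,-31],"roll":0,"gripper":255},{"dp":[0,24,-38],"roll":0,"gripper":255},{"dp":[0,29,-45],"roll":0,"gripper":255},{"dp":[0,35,-52],"roll":0,"gripper":255},{"dp":[0,41,-58],"roll":0,"gripper":255},{"dp":[0,47,-65],"roll":0,"gripper":255},{"dp":[0,54,-71],"roll":0,"gripper":255}]'
python3 -m crank '[{"dp":[0,6,-6],"roll":0,"gripper":255},{"dp":[0,13,-12],"roll":0,"gripper":255},{"dp":[0,20,-17],"roll":0,"gripper":255},{"dp":[0,28,-22],"roll":0,"gripper":255},{"dp":[0,35,-27],"roll":0,"gripper":255},{"dp":[0,43,-32],"roll":0,"gripper":255}]'
```

```text
time_s: 16.83
eef_pos: [558.6, 72.6, 232.7]
ee_rot: [0.013, -0.013, 0.707, -0.707]
force: [-1.6, -1.5, 2.7]
grip_width: -0.003
time_s: 17.33
eef_pos: [557.4, 104.2, 189.4]
ee_rot: [-0.013, 0.013, -0.707, 0.707]
force: [-1.5, -1.4, 0.6]
grip_width: 0.002
```

```bash
python3 - <<'E'
from rig import ctrl,eyes,models
from h import *
S=eyes.capture("scene");t=eyes.capture("top");w=eyes.capture("wrist");e=[]
for p in(S,t,w):
    for d in models.spot_point(p,"lid_edge")[:1]:print(np.round(d['centre']),round(d['confidence'],2));e.append((p,d['centre']))
    for d in models.spot_point(p,"knee_pin")[:1]:print('pin',np.round(d['centre']),round(d['confidence'],2),atz(p,d['centre'],110))
for a,b in((0,1),(0,2),(1,2)):
    try:print(tri([e[a],e[b]]))
    except IndexError:pass
E
python3 -m crank '[{"dp":[0,4,-3],"roll":0,"gripper":255},{"dp":[0,8,-5],"roll":0,"gripper":255},{"dp":[0,12,-7],"roll":0,"gripper":255}]'
```

```text
[284. 216.] 0.81
[222. 177.] 0.76
pin [266. 181.] 0.55 [545.31518968  31.46407904 110.        ]
[186. 251.] 0.86
pin [213.  35.] 0.9 [677.38735493 138.75853203 110.        ]
[545.24009618 154.65178319 189.07819527]
[540.56114891 148.37254542 179.00560613]
[546.94273828 150.18707194 181.46371073]
time_s: 18.03
eef_pos: [557.4, 110.9, 178.0]
ee_rot: [0.013, -0.012, 0.707, -0.707]
force: [0.8, -1.4, 2.1]
grip_width: 0.003
```

```bash
python3 -m crank '[{"dp":[0,6,-3],"roll":0,"gripper":255},{"dp":[0,12,-6],"roll":0,"gripper":255},{"dp":[0,18,-8],"roll":0,"gripper":255},{"dp":[0,24,-10],"roll":0,"gripper":255},{"dp":[0,30,-12],"roll":0,"gripper":255},{"dp":[0,36,-14],"roll":0,"gripper":255}]'; python3 - <<'E'
from rig import ctrl,eyes,models
from h import *
S=eyes.capture("scene");t=eyes.capture("top");w=eyes.capture("wrist");e=[]
for p in(S,t,w):
    for d in models.spot_point(p,"lid_edge")[:1]:print(np.round(d['centre']),round(d['confidence'],2));e.append((p,d['centre']))
    for d in models.spot_point(p,"knee_pin")[:1]:print('pin',np.round(d['centre']),round(d['confidence'],2),atz(p,d['centre'],110))
for a,b in((0,1),(0,2),(1,2)):
    try:print(tri([e[a],e[b]]))
    except IndexError:pass
import cv2
a=S['color'][130:290,170:380,::-1];b=w['color'][150:350,130:380,::-1];cv2.imwrite('pics/k.png',np.hstack([cv2.resize(a,(420,320)),cv2.resize(b,(380,320))]))
E
```

```text
time_s: 18.53
eef_pos: [556.6, 125.1, 141.5]
ee_rot: [0.013, -0.013, 0.707, -0.707]
force: [-0.5, 1.1, 2.7]
grip_width: 0.0
[287. 233.] 0.62
pin [240. 268.] 0.58 [705.93871958 172.04065598 110.        ]
[220. 179.] 0.6
pin [383. 164.] 0.51 [ 600.00763802 -310.45152674  110.        ]
[194. 249.] 0.73
pin [224.  23.] 0.93 [673.40700382 146.66059577 110.        ]
[544.59870658 164.85569742 134.83144856]
[542.13919742 163.22952744 129.58160446]
[546.90161219 162.4701124  132.38304144]
```

View pics/k.png

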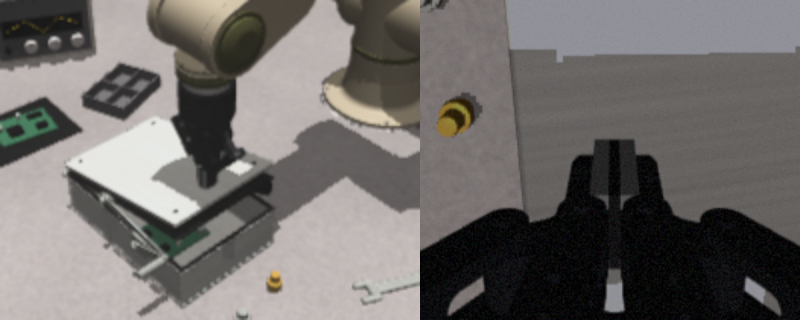

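The scene view shows the finger on the lid near its free edge, with the lid at about 0.2 rad and the stay folding. I'll continue more slowly.

```bash
python3 -m crank '[{"dp":[0,4,-1],"roll":0,"gripper":255},{"dp":[0,8,-2],"roll":0,"gripper":255},{"dp":[0,12,-2],"roll":0,"gripper":255},{"dp":[0,16,-3],"roll":0,"gripper":255},{"dp":[0,20,-3],"roll":0,"gripper":255},{"dp":[0,20,-3],"roll":0,"gripper":255}]'
python3 -m crank '[{"dp":[0,2,0],"roll":0,"gripper":255},{"dp":[0,4,-1],"roll":0,"gripper":255},{"dp":[0,6,-1],"roll":0,"gripper":255},{"dp":[0,8,-1],"roll":0,"gripper":255},{"dp":[0,8,-1],"roll":0,"gripper":255}]'
python3 -m crank '[{"dp":[0,2,0],"roll":0,"gripper":255},{"dp":[0,4,0],"roll":0,"gripper":255},{"dp":[0,6,0],"roll":0,"gripper":255},{"dp":[0,6,0],"roll":0,"gripper":255}]'
```

```text
time_s: 19.48
eef_pos: [556.2, 127.7, 121.1]
ee_rot: [-0.012, 0.013, -0.707, 0.707]
force: [-1.0, 0.6, -0.0]
grip_width: 0.0
time_s: 19.9
eef_pos: [556.5, 128.8, 113.8]
ee_rot: [0.013, -0.013, 0.707, -0.707]
force: [0.1, 1.3, 1.2]
grip_width: -0.0
time_s: 20.23
eef_pos: [556.5, 128.7, 107.7]
ee_rot: [-0.013, 0.013, -0.707, 0.707]
force: [0.4, 0.5, 0.6]
grip_width: 0.001
```

```bash
cat > look.py <<'E'
from rig import ctrl,eyes,models
from h import *
S=eyes.capture("scene");t=eyes.capture("top");w=eyes.capture("wrist");e=[];print(ctrl.sense()['force'].round(1))
for p in(S,t,w):
    for d in models.spot_point(p,"lid_edge")[:1]:e.append((p,d['centre']))
    for d in models.spot_point(p,"knee_pin")[:1]:print('pin',np.round(d['centre']),round(d['confidence'],2),atz(p,d['centre'],100).round())
for a,b in((0,1),(0,2),(1,2)):
    try:print(tri([e[a],e[b]]).round())
    except IndexError:pass
E
python3 look.py
python3 -m crank '[{"dp":[0,2,0],"roll":0,"gripper":255},{"dp":[0,4,0],"roll":0,"gripper":255}]'
python3 -m crank '[{"dp":[0,2,0],"roll":0,"gripper":255},{"dp":[0,4,0],"roll":0,"gripper":255}]'
```

```text
[-0.6  1.7 -0.6]
pin [242. 271.] 0.57 [704. 175. 100.]
pin [226. 139.] 0.58 [670. 153. 100.]
pin [219.  14.] 0.71 [672. 150. 100.]
[545. 166.  91.]
time_s: 20.85
eef_pos: [556.7, 128.9, 104.3]
ee_rot: [0.013, -0.012, 0.707, -0.707]
force: [0.5, 0.9, 1.7]
grip_width: 0.001
time_s: 21.02
eef_pos: [556.7, 128.9, 100.0]
ee_rot: [0.013, -0.013, 0.707, -0.707]
force: [-0.6, 1.8, 1.7]
grip_width: -0.003
```

```bash
for i in 1 2 3; do python3 -m crank '[{"dp":[0,1.5,0],"roll":0,"gripper":255},{"dp":[0,3,0],"roll":0,"gripper":255},{"dp":[0,3,0],"roll":0,"gripper":255}]' | grep -E 'eef_p|force'; done; python3 look.py
```

```text
eef_pos: [556.5, 128.7, 96.8]
force: [-0.5, -0.6, 0.7]
eef_pos: [556.5, 128.7, 93.8]
force: [0.5, 0.1, 0.0]
eef_pos: [556.7, 128.8, 91.5]
force: [-1.8, 1.2, 5.8]
[-0.2  1.6  5.8]
pin [243. 273.] 0.67 [704. 181. 100.]
pin [169. 240.] 0.7 [367. 314. 100.]
pin [217.  10.] 0.65 [670. 149. 100.]
[540. 169.  72.]
[559. 189.  99.]
[546. 181.  81.]
```

```bash
for i in 1 2 3 4; do python3 -m crank '[{"dp":[0,1,0],"roll":0,"gripper":255},{"dp":[0,1,0],"roll":0,"gripper":255},{"dp":[0,1,0],"roll":0,"gripper":255}]' | grep -E 'eef_p|force'; done
```

```text
eef_pos: [556.8, 128.9, 90.7]
force: [-1.2, 2.2, 6.8]
eef_pos: [556.8, 128.9, 89.8]
force: [-1.0, 2.4, 8.1]
eef_pos: [556.8, 129.0, 88.8]
force: [-2.3, 2.8, 8.2]
eef_pos: [556.8, 129.1, 87.9]
force: [-3.2, 2.7, 8.7]
```

Gasket squeezing (6.8 → 8.7 N, tool moving down nearly with command). Continuing in small steps.

```bash
for i in 1 2 3; do python3 -m crank '[{"dp":[0,1,0],"roll":0,"gripper":255},{"dp":[0,1,0],"roll":0,"gripper":255},{"dp":[0,1,0],"roll":0,"gripper":255}]' | grep -E 'eef_p|force'; done
```

```text
eef_pos: [556.8, 129.2, 87.0]
force: [-2.1, 2.9, 9.8]
eef_pos: [556.8, 129.2, 86.0]
force: [-1.4, 2.7, 9.6]
eef_pos: [556.9, 129.2, 85.1]
force: [-1.8, 4.9, 9.7]
```

```bash
for i in 1 2; do python3 -m crank '[{"dp":[0,1,0],"roll":0,"gripper":255},{"dp":[0,1,0],"roll":0,"gripper":255},{"dp":[0,1,0],"roll":0,"gripper":255}]' | grep -E 'eef_p|force'; done
```

```text
eef_pos: [557.0, 129.3, 84.4]
force: [-2.9, 3.5, 11.6]
eef_pos: [557.1, 129.3, 83.9]
force: [-4.8, 3.2, 16.9]
```

The hard stop has been reached: the force rose sharply after about 7 mm of squeeze. Letting go straight up.

```bash
python3 -m crank '[{"dp":[0,-3,0],"roll":0,"gripper":255},{"dp":[0,-12,0],"roll":0,"gripper":255},{"dp":[0,-35,0],"roll":0,"gripper":255},{"dp":[0,-70,0],"roll":0,"gripper":255},{"dp":[0,-105,0],"roll":0,"gripper":255},{"dp":[0,-140,0],"roll":0,"gripper":255},{"dp":[40,-170,0],"roll":0,"gripper":255},{"dp":[80,-190,0],"roll":0,"gripper":255},{"dp":[120,-200,0],"roll":0,"gripper":255},{"dp":[120,-200,0],"roll":0,"gripper":255}]'; python3 - <<'E'
from rig import eyes,models
from h import *
import cv2
S=eyes.capture("scene");t=eyes.capture("top");e=[];k=[]
for p in(S,t):
  for l,q in(("lid_edge",e),("knee_pin",k)):
    d=models.spot_point(p,l);print(l,d[:1]);q+=[(p,x['centre']) for x in d[:1]]
for q in(e,k):
    if len(q)>1:print(tri(q).round())
a=S['color'][150:310,170:380,::-1];b=t['color'][80:300,110:420,::-1];cv2.imwrite('pics/l.png',np.hstack([cv2.resize(a,(400,305)),cv2.resize(b,(400,305))]))
E
```

```text
time_s: 25.3
eef_pos: [433.4, 124.5, 284.8]
ee_rot: [-0.014, 0.012, -0.707, 0.707]
force: [-0.7, -0.0, 0.2]
grip_width: 0.003
lid_edge [{'centre': [289.3, 248.7], 'confidence': 0.87}]
knee_pin [{'centre': [243.8, 273.8], 'confidence': 0.81}]
lid_edge [{'centre': [219.9, 182.7], 'confidence': 0.93}]
knee_pin [{'centre': [225.7, 139.1], 'confidence': 0.74}]
[539. 172.  75.]
[681. 156.  56.]
```

View pics/l.png

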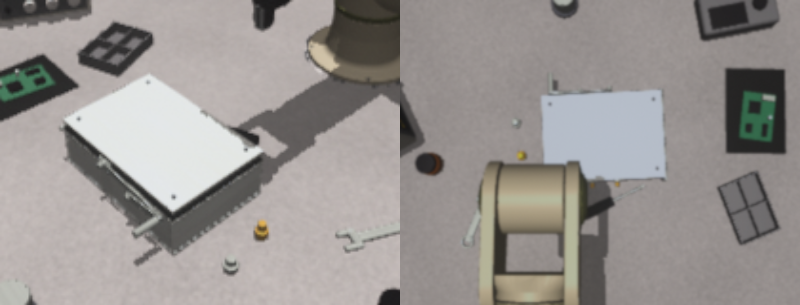

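The lid is closed and level, with its edge at z ≈ 75–80. The stay is folded, with the pin about 70 mm to the −x side of the pivot. The bystanders look untouched, and the robot is clear.

```bash
python3 -c "
from rig import ctrl
print(ctrl.finish_job())"
```

```text
the job is handed in; nothing more can be done
None
```

I unlocked the stay, lowered the lid and pressed it home on its gasket. I then let go, backed off and handed the job in at about 25 s of the 72 s allowed. No verdict was reported, and the joint angles can't be read directly, so these checks come from the cameras and the wrist force.

- **Unlocking:** I lifted the knee pin about 35° round its pivot, to a knee angle of roughly 0.55–0.6 rad. The lid was still up when I released the pin.
- **Lowering:** I pushed the lid down with the closed fingertips near its free edge at about 0.4 rad/s on average. Every force reading on the way down was under 6 N.
- **Pressing home:** The gasket squeezed about 7 mm at roughly 7–12 N, then the force rose sharply at the hard stop. The highest reading was 16.9 N down, about 18 N in all, against the 22 N limit. I stopped there; that is a little above the stated 10–13 N for home.
- **Last checks:** The final picture shows the lid closed and level and the stay folded back. The bystanders look undisturbed by eye; I did not measure them. The arm is clear, with the wrist force at zero.

**What disagreed:**
- **First pinch missed:** both cameras put the fingertips about 38 mm farther back than the stated tool geometry, so the fingers closed above the pin. I went 38 mm deeper and then gripped it.
- **Lid edge readings:** the lid-edge estimates scattered by 10–25 mm near closing. I judged the end of the press by force instead.

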